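# Open the vacuum jar on its dock

## Robot

A 6-joint arm with a two-finger parallel gripper is mounted at the origin on the work surface. World frame = base frame: x ahead of the robot, y to its left, z up, the work surface at z = 0. Lengths are in mm, angles in degrees, forces in N, time in s.
With the tool pointing down it reaches from about 350 to 850 mm from the base axis. Payload 8.1 kg.
Tool frame: the origin (TCP) lies midway between the tips of the shut fingers; the grasp point (between the pads) lies 19 mm behind it; z points along the fingers, y is the direction in which the jaws open and shut (so a half turn about z gives the same grasp; the last joint's range is limited). The gripper opens to 85 mm and grips with 20 to 120 N. Pads are 22 mm wide; open, the fingers measure 114 mm over their backs; the gripper's body (76 mm by 85 mm) begins 54 mm behind the grasp point. The pads swing forward as they close: fully open they stand 13 mm farther back than shut.
Start: joints at [-79.664, 7.471, 85.268, -0, 87.261, -4.893], TCP at [157.629, -578.929, 231.292] pointing down, gripper open.
Joint ranges: [-169.43, 169.43], [-51.17, 129.36], [1.28, 143.12], [-76.62, 256.62], [0, 156.53], [-152.29, 152.29]. Speed limits (degrees/s): [136.94, 136.94, 159.86, 180, 180, 180].

## Interface

Orientations are given as [roll, pitch, yaw] about the fixed x, y, z axes, in that order (R = Rz(yaw) Ry(pitch) Rx(roll)).
In Python, from bench import telemetry, snapshot, camera_params, job gives the robot as it stands. The module is installed in compiled form; this text tells all that it offers.
- The arm moves only by the shell command python3 -m jog 'ROWS' [FORCE]. ROWS is JSON, a list that holds one entry, the list of rows, each a list of 7 numbers: the shift along the tool's x, y, z in units of 50 mm (1.0 is 50 mm), then the turn, a rotation vector about the tool's x, y, z in units of 2 pi rad (1.0 is 2 pi rad), then the opening, from 0 (shut) to 1 (fully open). In form: [[[dx, dy, dz, rx, ry, rz, claw], ...]]. A call has 1 to 12 rows; each row shifts and turns the commanded pose from where the row before left it, along the tool's axes as they then stand; what a row does not reach is not made up. A row lasts 1/8 s, in which the tool goes at most 62.5 mm and 10.7 degrees, less where a joint would pass 70% of its speed; a pose out of reach is approached as far as the arm can. A call with a number of a shift or a turn outside -1 to 1 is refused whole. A call with a gripper value outside its range is refused whole. The fingers move at their own pace and stop on an object; FORCE is the grip in N (left out, the last holds). Time passes only in rows, so rows that do not move let the fingers close. It gives the time, the measured TCP pose, the force and the opening at its end, in the units of the state.
- telemetry.sense(): the state, without advancing time (a new reading comes with each control period).
- snapshot(name): name is "scene" or "top" or "wrist"; returns (picture, depth): 420x560x3 uint8, red, green, blue; 420x560 float32, mm along the optical axis (not along the pixel's ray), 0 where there is no reading.
- camera_params(name): a dict with "K" (3x3 intrinsics, pixels), "extrinsics" (4x4, takes a point from camera to world coordinates). Camera axes: x right, y down, z forward; pixel columns grow to the right and rows downward; lengths in mm; the calibration is good to about 2 mm. The wrist camera is an equidistant fisheye: a pixel r from the principal point sees the ray r / f radians off the axis. A picture is of the moment at which its call begins: read the wrist's pose just before it. camera_params takes no time and is no camera call; for the wrist camera it gives the pose at the moment of the call.
- job.hand_in(): hands the job in, once; it reports no verdict.
The state is a dict: "time": time; "joint_pos": joint angles; "qd": joint speeds; "joint_efforts": joint torques, N m; "tool_pos": TCP position; "tcp_rot": TCP orientation; "ft_force": force on the tool from outside, world axes, zero at the start; "wrist_torque": the same for the moment, N m; "finger_gap": finger opening in mm.
Only numpy, scipy, OpenCV 4.12 (cv2) and the standard library are available. Lean on these libraries where they do the work, as an engineer would, in place of code of your own. Each camera call takes 0.05 s, during which the arm holds its last target. There are 200 camera calls.

## Task

The blue jar is under vacuum on its dock: press the yellow vent key fully down and let it come back up, then press the red stop key fully down, and leave the green key alone. Then twist the brass cap anticlockwise, keeping the jar seated in its cradle, stop turning when the cap comes free (a bit less than a quarter turn), lift it straight up and finish while still holding it level over the jar, with about 2 cm of air between the cap's lower rim and the top of the jar's neck. Leave the jug, the dough hook and the two cupcake moulds where they are.

Things in the scene. Friction and masses are not known exactly. Their poses are not given: they have to be found in the camera images.
- dock: White slab 240 x 180 x 20 mm (x, y, z), fixed; origin at the centre of its underside, z up. Three round keys in a row along y at x = -70 mm, in varying order. At x = +55 mm a square black rubber cradle (inside 69.5 mm square, walls 6 mm thick, rising to 45 mm above the underside) holds the jar and stops it from turning.
- jar: Square blue stoneware jar, loose in the cradle (1.75 mm play each side, foot on the slab), about 0.55 kg. Body 66 x 66 mm, 58 mm high; shoulder up to 64 mm; round neck, radius 17 mm, top 91 mm above the foot. Origin at the centre of the foot, z up. If the cap is pulled up before it is free, the jar comes up with it.
- cap: Round brass cap, 60 mm across, 22 mm high, 19 mm deep inside, about 60 g, black line on top along +x. Origin: centre of its lower rim (closed: 72 mm above the jar's foot), z up. Opens anticlockwise seen from above, at constant height, stiff (0.35 N m). Lugs hold it until turned about 57 deg; free to lift from there to 90 deg; past 97 deg it locks again. Finger tips may reach 8 mm below its rim.
- collar (a joint): Turn of the black rubber collar round the jar's neck, which the cap carries with it (about 0.04 rad of play): 0 closed, grows as the cap is opened (rad). It keeps its value when the cap is lifted off.
- key_yellow_top (a point): Centre of the top of the yellow vent key, a spring push button 28 mm in diameter; neighbouring keys are 50 mm apart, centre to centre.
- key_yellow (a joint): Travel of the yellow key: 0 up, 0.006 fully down (m); fully down takes about 4 N; it springs back.
- key_red_top (a point): Centre of the top of the red stop key; same kind.
- key_red (a joint): Travel of the red key: 0 up, 0.006 fully down (m).
- key_green_top (a point): Centre of the top of the green seal key; same kind. Not to be pressed.
- key_green (a joint): Travel of the green key: 0 up, 0.006 fully down (m).
- jug: White ceramic jug, up to 92 mm across, 135 mm high, handle towards its +y reaching 77 mm from its axis; loose bystander. Origin at the centre of its foot.
- dough_hook: Steel dough hook lying flat, 165 mm long along its x, 22 mm high; loose bystander. Origin on the surface near its middle.
- mould_a: Orange silicone cupcake mould, 70 mm across, 34 mm high; loose bystander. Origin at the centre of its foot.
- mould_b: Turquoise cupcake mould, same size; loose bystander.
There are look-alikes about, which are no part of the job. Several things have the shape of the cap; the one meant has the colours described above.

How it is judged:
By the outcome, as a careful person would: the job done as asked, in the order asked, and still so for the second after the job is handed in, while the arm keeps its last pose, push and grip.
It also fails if it takes over 51 s, if anything falls off the work surface, if the arm or the gripper's body presses on something with over 40 N, if the wrist force passes 120 N, or if a joint passes its speed limit or range.

## Working session

There is one attempt and no reset: what is moved stays moved. The work goes in short steps, Python scripts to look and compute and a shell command to move; the robot and the scene stay as the last step left them, time stands still between calls to the robot, and variables do not carry over. Pictures are saved under pics/ and viewed, about 8 in all and at most 12, crops included, and the job is handed in when it is done.

```bash
mkdir -p pics; cat > h.py <<'E'
import numpy as np, cv2
from bench import telemetry, snapshot, camera_params, job
def grab(n,tag):
    P=camera_params(n); im,d=snapshot(n)
    cv2.imwrite(f'pics/{tag}.png',cv2.cvtColor(im,cv2.COLOR_RGB2BGR))
    np.savez(f'{tag}.npz',im=im,d=d,K=P['K'],T=P['extrinsics']); return im,d,np.array(P['K']),np.array(P['extrinsics'])
def ray(K,T,u,v):
    c=np.array([(u-K[0,2])/K[0,0],(v-K[1,2])/K[1,1],1.]); return T[:3,3],T[:3,:3]@c
def onz(K,T,u,v,z):
    o,r=ray(K,T,u,v); return o+r*(z-o[2])/r[2]
def pts(d,K,T):
    v,u=np.mgrid[:d.shape[0],:d.shape[1]]
    c=np.stack([(u-K[0,2])/K[0,0]*d,(v-K[1,2])/K[1,1]*d,d],-1)
    return c@T[:3,:3].T+T[:3,3]
E
python3 - <<'E'
from h import *
for n in('scene','top'):
    im,d,K,T=grab(n,n+'0'); print(n,K.tolist(),T.round(3).tolist())
print(telemetry.sense())
a=cv2.imread('pics/scene0.png');b=cv2.imread('pics/top0.png')
E
```

```text
scene [[409.7781516970896, 0.0, 279.3417718677586], [0.0, 409.7781516970896, 208.3411413956406], [0.0, 0.0, 1.0]] [[-0.206, 0.703, -0.68, 1308.889], [0.978, 0.159, -0.132, 210.185], [0.015, -0.693, -0.721, 794.587], [0.0, 0.0, 0.0, 1.0]]
top [[481.3623353393018, 0.0, 284.993567514755], [0.0, 481.3623353393018, 220.57412695881365], [0.0, 0.0, 1.0]] [[0.013, -0.999, 0.047, 591.163], [-1.0, -0.012, 0.005, 90.657], [-0.005, -0.047, -0.999, 1048.847], [0.0, 0.0, 0.0, 1.0]]
{'time': 0.1, 'joint_pos': array([-7.96644992e+01,  7.51084030e+00,  8.53237718e+01, -1.52905998e-03,
        8.72609870e+01, -4.89396461e+00]), 'qd': array([ 0.06224684, -0.1872083 , -0.14717222,  0.01825202,  0.10589581,
       -0.07519103]), 'joint_efforts': array([ 1.16175470e-03, -5.70949566e+01, -5.01942337e+01, -2.00846266e-04,
        8.08463461e-03, -1.90648393e-05]), 'tool_pos': array([ 157.52490893, -578.438224  ,  230.34169127]), 'tcp_rot': array([-1.79904619e+02, -6.63411924e-03,  1.52295342e+01]), 'ft_force': array([-0.665789  , -0.41680011, -0.05315946]), 'wrist_torque': array([0.02683766, 0.00603674, 0.02707583]), 'finger_gap': 85.86666498219265}
```

View pics/scene0.png

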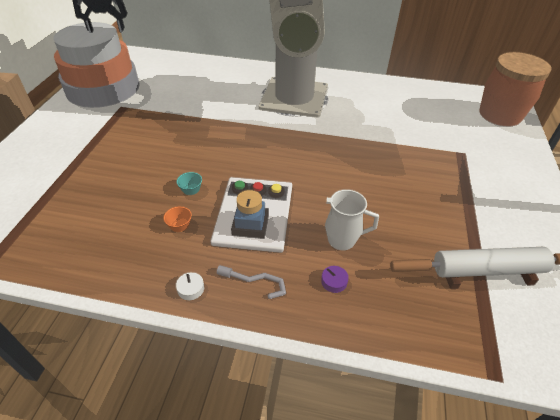

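View pics/top0.png

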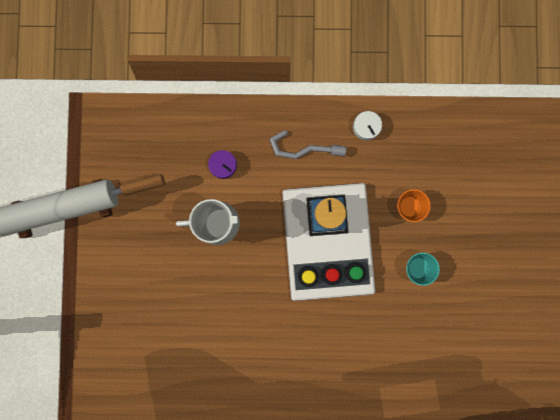

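The top view shows the dock at about (328,240), the brass cap at (330,213) with its line pointing up in the picture, and the keys yellow (308,277), red (333,275) and green (356,273). The jug is at (214,222) and the moulds are at (414,206) and (423,268).

```bash
python3 - <<'E'
from h import *
rng={'yellow':((24,150,140),(34,255,255)),'red':((0,190,90),(5,255,255)),'green':((50,120,50),(75,255,255)),'brass':((12,120,120),(21,220,255)),'white':((0,0,190),(180,40,255))}
roi={'top':(275,380,180,305),'scene':(210,300,175,255)}
for n in('top','scene'):
    z=np.load(n+'0.npz');im,d,K,T=z['im'],z['d'],z['K'],z['T'];P=pts(d,K,T)
    hsv=cv2.cvtColor(im,cv2.COLOR_RGB2HSV);x0,x1,y0,y1=roi[n]
    for k,(a,b) in rng.items():
        m=cv2.inRange(hsv,a,b);q=np.zeros_like(m);q[y0:y1,x0:x1]=m[y0:y1,x0:x1]
        N,L,S,C=cv2.connectedComponentsWithStats(q)
        if N<2: print(n,k,'none');continue
        i=1+S[1:,4].argmax();M=(L==i)&(d>0);p=P[M];h=np.percentile(p[:,2],90);t=p[abs(p[:,2]-np.median(p[:,2]))<4]
        cs,_=cv2.findContours((L==i).astype('u1'),0,2);r=cv2.minAreaRect(cs[0])
        print(n,k,S[i,4],C[i].round(1),'med',np.median(p,0).round(1),'mid',((t.max(0)+t.min(0))/2).round(1),'ext',np.ptp(t,0).round(1),'rect',np.round(r[2],1),np.round(r[1],1))
        if k=='white':
            bx=cv2.boxPoints(r);print([onz(K,T,u,v,20).round(0)[:2].tolist() for u,v in bx])
    if n=='top':
        w=P[y0:y1,x0:x1]; hs=hsv[y0:y1,x0:x1]
        m=(hs[...,2]<70)&(w[...,2]>95); print('line',m.sum(),w[m].mean(0).round(1), [w[m][:,0].min(),w[m][:,0].max()])
        c,s,vt=np.linalg.svd(w[m][:,:2]-w[m][:,:2].mean(0),full_matrices=False); print('line dir',vt[0],np.degrees(np.arctan2(vt[0][1],vt[0][0])))
        J=P[195:245,170:240];J=J[J[...,2]>60];print('jug',J.min(0),J.max(0))
E
```

```text
top yellow 132 [308.  276.5] med [522.4  46.5  41.6] mid [522.3  46.5  41.7] ext [23.1 25.2  6.6] rect 90.0 [11. 12.]
top red 137 [332.  274.5] med [527.3  -3.3  41.6] mid [528.1  -3.4  41.6] ext [24.9 25.4  7.7] rect 0.0 [12. 13.]
top green 155 [355.7 272.5] med [531.  -53.1  40.8] mid [533.  -52.6  40.9] ext [24.9 27.9  7.6] rect 90.0 [13. 13.]
top brass 1371 [307.4 285.4] med [4.793e+02 9.380e+01 1.000e-01] mid [5.308e+02 3.800e+00 1.000e-01] ext [143.  227.2   8. ] rect 90.0 [ 66. 104.]
top white 2999 [328.1 259.1] med [572.4   3.6  19.7] mid [5.482e+02 1.000e-01 1.970e+01] ext [150.9 182.4   8. ] rect 85.1 [64.4 82. ]
[[608.0, 93.0], [625.0, -81.0], [489.0, -93.0], [472.0, 80.0]]
line 23 [651.4  23.5 276.4] [np.float64(591.1632685645565), np.float64(673.9667079616239)]
line dir [-0.67290154  0.73973206] 132.29140400443873
jug [589.58725926  90.65671099  60.03128923] [ 674.04996704  312.30129983 1048.84734683]
scene yellow none
scene red none
scene green none
scene brass 367 [249.6 199.4] med [654.5  13.3 115.1] mid [650.8   9.6 115.1] ext [59.5 56.8  7.6] rect 24.4 [25.  19.5]
scene white 640 [272.1 197.5] med [556.9  56.2  21.4] mid [544.2   1.7  21.5] ext [140.7 185.3   7.8] rect 5.0 [63.4 36.6]
[[626.0, -64.0], [489.0, -97.0], [472.0, 82.0], [609.0, 99.0]]
```

```bash
python3 -m jog '[[[0,0,0,0,0,0.0212,0],[0,0,0,0,0,0.0212,0],[0.487,-0.833,0,0,0,0,0],[0.487,-0.833,0,0,0,0,0],[0.487,-0.833,0,0,0,0,0],[0.487,-0.833,0,0,0,0,0],[0.487,-0.833,0,0,0,0,0],[0.487,-0.833,0,0,0,0,0],[0.487,-0.833,0,0,0,0,0],[0.487,-0.833,0,0,0,0,0],[0.487,-0.833,0,0,0,0,0],[0.487,-0.833,0,0,0,0,0]]]' 30
python3 -m jog '[[[0.487,-0.833,0,0,0,0,0],[0.487,-0.833,0,0,0,0,0],[0.487,-0.833,0,0,0,0,0],[0.487,-0.833,0,0,0,0,0],[0.487,-0.833,0,0,0,0,0],[0,0,0.9,0,0,0,0],[0,0,0.9,0,0,0,0],[0,0,0,0,0,0,0],[0,0,0,0,0,0,0]]]'
python3 - <<'E'
from h import *
s=telemetry.sense();print(s['tool_pos'],s['tcp_rot'])
im,d,K,T=grab('wrist','w1');print(K,T.round(2))
E
```

```text
time: 1.6
tool_pos: [401.8, -161.0, 231.0]
tcp_rot: [-180.0, 0.0, -0.0]
ft_force: [0.7, -0.3, -0.2]
finger_gap: -0.0
time: 2.72
tool_pos: [523.9, 45.5, 142.8]
tcp_rot: [-180.0, -0.1, -0.0]
ft_force: [0.4, 0.2, 0.2]
finger_gap: -0.3
[523.88236479  45.47887484 142.83454478] [-1.79999229e+02 -6.71045061e-02 -4.62906580e-02]
[[325.1922621    0.         279.78322903]
 [  0.         325.1922621  208.87025162]
 [  0.           0.           1.        ]] [[-0.0000e+00 -9.6000e-01 -2.8000e-01  5.9472e+02]
 [-1.0000e+00  0.0000e+00 -0.0000e+00  4.4470e+01]
 [ 0.0000e+00  2.8000e-01 -9.6000e-01  2.8675e+02]
 [ 0.0000e+00  0.0000e+00  0.0000e+00  1.0000e+00]]
```

View pics/w1.png

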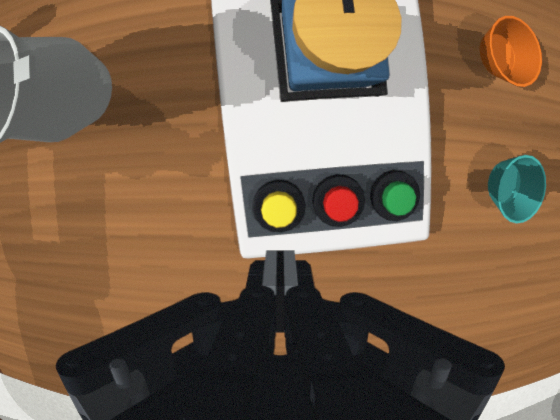

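The wrist view shows the fingertips at (280,250), the keys yellow (279,210), red (341,205) and green (400,199), and the cap centre near (347,25). I'll cast fisheye rays to get positions.

```bash
cat >> h.py <<'E'
def fish(K,T,u,v,z):
    x,y=u-K[0,2],v-K[1,2];r=np.hypot(x,y);th=r/K[0,0]
    c=np.array([np.sin(th)*x/r,np.sin(th)*y/r,np.cos(th)]);w=T[:3,:3]@c;o=T[:3,3]
    return o+w*(z-o[2])/w[2]
E
python3 - <<'E'
from h import *
z=np.load('w1.npz');im,K,T,d=z['im'],z['K'],z['T'],z['d'];hsv=cv2.cvtColor(im,cv2.COLOR_RGB2HSV)
for k,(a,b),h in(('y',((24,150,140),(34,255,255)),41),('r',((0,180,90),(5,255,255)),41),('g',((60,120,50),(80,255,255)),41),('cap',((12,120,120),(22,230,255)),114)):
    q=cv2.inRange(hsv,a,b)
    if k=='cap': q[85:]=0;q[:,:285]=0;q[:,410:]=0
    else: q[:170]=0;q[240:]=0;q[:,:240]=0;q[:,430:]=0
    N,L,S,C=cv2.connectedComponentsWithStats(q);i=1+S[1:,4].argmax()
    cs,_=cv2.findContours((L==i).astype('u1'),0,cv2.CHAIN_APPROX_NONE);c=max(cs,key=len)[:,0].astype(float)
    W=np.array([fish(K,T,u,v,h) for u,v in c if v>1]);(cx,cy),r=cv2.minEnclosingCircle(W[:,:2].astype('f4'))
    print(k,S[i,4],C[i].round(1),'circ',round(cx,1),round(cy,1),'r',round(r,1),'depth@c',d[int(C[i][1]),int(C[i][0])])
    if k=='cap':
        A=np.c_[2*W[:,:2],np.ones(len(W))];s=np.linalg.lstsq(A,(W[:,:2]**2).sum(1),rcond=None)[0];print('fit',s[:2],np.sqrt(s[2]+s[0]**2+s[1]**2))
E
```

```text
y 929 [278.2 209.9] circ 522.5 45.7 r 14.1 depth@c 254.23756
r 946 [340.3 203.5] circ 527.8 -3.7 r 14.8 depth@c 252.02974
g 928 [398.6 198. ] circ 532.9 -53.2 r 15.6 depth@c 251.46913
cap 6414 [346.3  31.8] circ 648.0 7.1 r 31.1 depth@c 150.36473
fit [645.11283123   8.03968965] 25.999068055583116
```

```bash
python3 -m jog '[[[0,0,0.9,0,0,0,0],[0,0,0.9,0,0,0,0],[0,0,0,0,0,0,0],[0,0,0.08,0,0,0,0],[0,0,0.08,0,0,0,0],[0,0,0,0,0,0,0]]]'
python3 -m jog '[[[0,0,0.06,0,0,0,0],[0,0,0,0,0,0,0]]]'
python3 -m jog '[[[0,0,0.04,0,0,0,0],[0,0,0,0,0,0,0]]]'
python3 -m jog '[[[0,0,0.04,0,0,0,0],[0,0,0,0,0,0,0]]]'
```

```text
time: 3.52
tool_pos: [524.2, 45.6, 44.5]
tcp_rot: [-180.0, -0.1, -0.0]
ft_force: [1.2, -0.3, 0.0]
finger_gap: 0.1
time: 3.78
tool_pos: [523.7, 45.6, 40.6]
tcp_rot: [180.0, -0.1, -0.0]
ft_force: [0.3, -0.5, 2.0]
finger_gap: -0.0
time: 4.03
tool_pos: [523.7, 45.6, 38.5]
tcp_rot: [-180.0, -0.0, -0.0]
ft_force: [1.1, -0.7, 2.8]
finger_gap: 0.1
time: 4.28
tool_pos: [523.6, 45.6, 36.4]
tcp_rot: [180.0, -0.0, -0.0]
ft_force: [1.6, -0.2, 3.4]
finger_gap: -0.1
```

```bash
python3 -m jog '[[[0,0,0.04,0,0,0,0],[0,0,0,0,0,0,0]]]'
python3 -m jog '[[[0,0,0.04,0,0,0,0],[0,0,0,0,0,0,0],[0,0,0,0,0,0,0]]]'
```

```text
time: 4.53
tool_pos: [523.7, 45.6, 35.8]
tcp_rot: [180.0, -0.0, -0.0]
ft_force: [-4.7, 0.7, 17.0]
finger_gap: -0.3
time: 4.9
tool_pos: [523.9, 45.6, 35.5]
tcp_rot: [180.0, -0.0, -0.0]
ft_force: [-14.0, 0.2, 33.3]
finger_gap: 0.1
```

Yellow has bottomed out: force rises sharply at z ≈ 35.7. Next I'll lift, move over red and press it.

```bash
python3 -m jog '[[[0,0,-0.3,0,0,0,0],[0,0,-0.3,0,0,0,0],[0,0,0,0,0,0,0],[0.04,0.493,0,0,0,0,0],[0.04,0.493,0,0,0,0,0],[0,0,0,0,0,0,0],[0,0,0,0,0,0,0]]]'
python3 -m jog '[[[0,0,0.3,0,0,0,0],[0,0,0.12,0,0,0,0],[0,0,0.06,0,0,0,0],[0,0,0.06,0,0,0,0],[0,0,0,0,0,0,0],[0,0,0,0,0,0,0]]]'
python3 -m jog '[[[0,0,0.04,0,0,0,0],[0,0,0,0,0,0,0],[0,0,0,0,0,0,0]]]'
```

```text
time: 5.78
tool_pos: [526.7, -3.3, 61.6]
tcp_rot: [-180.0, 0.1, -0.1]
ft_force: [0.2, -0.5, -0.1]
finger_gap: -0.3
time: 6.52
tool_pos: [527.0, -3.4, 36.0]
tcp_rot: [-180.0, 0.0, -0.0]
ft_force: [-6.3, 2.1, 9.0]
finger_gap: 0.1
time: 6.9
tool_pos: [527.2, -3.3, 35.6]
tcp_rot: [-180.0, 0.0, -0.0]
ft_force: [-14.3, 3.2, 25.6]
finger_gap: -0.2
```

```bash
python3 -m jog '[[[0,0,-0.6,0,0,0,0],[0,0,-0.9,0,0,0,0],[0,0,-0.9,0,0,0,1],[0,0,-0.8,0,0,0,1],[0.9,-0.12,0,0,0,0,1],[0.9,-0.12,0,0,0,0,1],[0,0,0,0,0,0,1],[0,0,0,0,0,0,1]]]'
python3 - <<'E'
from h import *
s=telemetry.sense();print(s['tool_pos'])
im,d,K,T=grab('wrist','w2');print(T[:3,3])
hsv=cv2.cvtColor(im,cv2.COLOR_RGB2HSV);q=cv2.inRange(hsv,(12,120,120),(22,230,255))
N,L,S,C=cv2.connectedComponentsWithStats(q);print(S[S[:,4]>1500],C[S[:,4]>1500])
E
```

```text
time: 7.9
tool_pos: [616.8, 8.2, 192.7]
tcp_rot: [180.0, 0.1, -0.0]
ft_force: [-0.4, -0.1, 0.8]
finger_gap: 85.3
[616.76983704   8.21414314 192.69701074]
[687.9452504    7.24345348 336.45312614]
[[     0      0    560    420 117994]
 [     0      0    560    379  81070]
 [   237    126     86     85   5315]
 [     0    196    384    173  27583]
 [   414    362     52     52   1615]] [[258.21199383 254.75226706]
 [350.37669915 113.25514987]
 [279.40809031 169.14863594]
 [159.10734873 287.97371569]
 [440.04767802 389.57894737]]
```

View pics/w2.png

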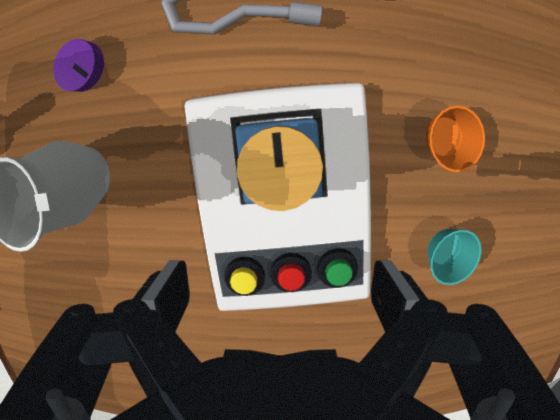

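The cap is now clear at (280,169) with its line toward +x, and all three keys are up. The fingers are open at (165,290) and (395,290).

```bash
python3 - <<'E'
from h import *
z=np.load('w2.npz');im,K,T=z['im'],z['K'],z['T'];hsv=cv2.cvtColor(im,cv2.COLOR_RGB2HSV);q=cv2.inRange(hsv,(12,120,120),(22,230,255))
N,L,S,C=cv2.connectedComponentsWithStats(q);i=[k for k in range(1,N) if abs(C[k][0]-279)<3 and abs(C[k][1]-169)<3 and S[k,4]>4000][0]
cs,_=cv2.findContours((L==i).astype('u1'),0,cv2.CHAIN_APPROX_NONE);c=max(cs,key=len)[:,0]
W=np.array([fish(K,T,u,v,114)[:2] for u,v in c]);print(cv2.minEnclosingCircle(W.astype('f4')),cv2.fitEllipse(W.astype('f4')))
q=((hsv[...,2]<60)&(np.hypot(*(np.mgrid[:420,:560]-np.array([150,279])[:,None,None]))<25)).astype('u1')
ys,xs=np.nonzero(q);P=np.array([fish(K,T,u,v,114)[:2] for u,v in zip(xs,ys)]);vx,vy,_,_=cv2.fitLine(P.astype('f4'),2,0,.01,.01).ravel();print(P.min(0),P.max(0),P.mean(0),np.degrees(np.arctan2(vy,vx)))
E
```

```text
((651.528076171875, 7.358288764953613), 29.991504669189453) ((651.7236328125, 7.318197250366211), (58.18383026123047, 58.89104080200195), 10.717334747314453)
[653.81376676   5.45134906] [676.64392744  11.59280503] [665.26480858   8.65717254] 5.3457394
```

```bash
python3 -m jog '[[[0.694,0.016,0,0,0,0,1],[0,0,0,0,0,0,1],[0,0,0.7,0,0,0,1],[0,0,0.7,0,0,0,1],[0,0,0.5,0,0,0,1],[0,0,0.27,0,0,0,1],[0,0,0,0,0,0,1],[0,0,0,0,0,0,1]]]' 30
python3 -m jog '[[[0,0,0,0,0,0,0.6],[0,0,0,0,0,0,0.6],[0,0,0,0,0,0,0.6],[0,0,0,0,0,0,0.6],[0,0,0,0,0,0,0.6],[0,0,0,0,0,0,0.6]]]' 30
python3 - <<'E'
from h import *
s=telemetry.sense();print(s['tool_pos'],s['ft_force'],s['wrist_torque'],s['finger_gap'])
E
```

```text
time: 8.95
tool_pos: [652.8, 7.3, 86.6]
tcp_rot: [180.0, -0.1, -0.0]
ft_force: [0.3, 0.5, 0.8]
finger_gap: 85.0
time: 9.7
tool_pos: [652.8, 7.9, 86.3]
tcp_rot: [-180.0, -0.1, -0.0]
ft_force: [-0.4, 2.8, 5.6]
finger_gap: 59.6
[652.81911095   7.8929233   86.30902571] [-0.39576261  2.83669688  5.64677166] [0.5035233  0.23678852 0.03874148] 59.649155958237124
```

```bash
python3 -m jog '[[[0,0,0,0,0,0,0.5],[0,0,0,0,0,0,0.5],[0,0,0,0,0,0,0.5],[0,0,0,0,0,-0.01,0.5],[0,0,0,0,0,-0.01,0.5],[0,0,0,0,0,-0.01,0.5],[0,0,0,0,0,-0.01,0.5],[0,0,0,0,0,-0.01,0.5],[0,0,0,0,0,0,0.5]]]' 80
python3 - <<'E'
from h import *
s=telemetry.sense();print(s['tool_pos'],s['tcp_rot'],s['ft_force'],s['wrist_torque'],s['finger_gap'])
E
```

```text
time: 10.82
tool_pos: [653.2, 8.3, 86.7]
tcp_rot: [-180.0, -0.2, 18.0]
ft_force: [-1.0, 4.4, 8.2]
finger_gap: 58.4
[653.23387631   8.25655379  86.74878144] [-179.99247883   -0.18359352   18.01720284] [-1.02278033  4.40599344  8.15459584] [ 0.75713199  0.17502668 -0.27892689] 58.36738860555083
```

```bash
python3 -m jog '[[[0,0,0,0,0,-0.012,0.5],[0,0,0,0,0,-0.012,0.5],[0,0,0,0,0,-0.012,0.5],[0,0,0,0,0,-0.012,0.5],[0,0,0,0,0,-0.012,0.5],[0,0,0,0,0,-0.012,0.5],[0,0,0,0,0,-0.012,0.5],[0,0,0,0,0,-0.012,0.5],[0,0,0,0,0,-0.012,0.5],[0,0,0,0,0,-0.012,0.5],[0,0,0,0,0,-0.012,0.5],[0,0,0,0,0,0,0.5]]]'
python3 - <<'E'
from h import *
s=telemetry.sense();print(s['tool_pos'],s['tcp_rot'],s['ft_force'],s['wrist_torque'],s['finger_gap'])
grab('wrist','w3')
E
```

```text
time: 12.32
tool_pos: [652.7, 9.1, 86.8]
tcp_rot: [180.0, -0.2, 65.6]
ft_force: [-3.3, 7.6, 11.1]
finger_gap: 58.4
[652.66009532   9.08292023  86.75283608] [ 1.79959792e+02 -1.52007077e-01  6.55729847e+01] [-3.34253715  7.56495188 11.07888837] [ 1.20368734  0.78738365 -0.24209254] 58.39752660131535
```

View pics/w3.png

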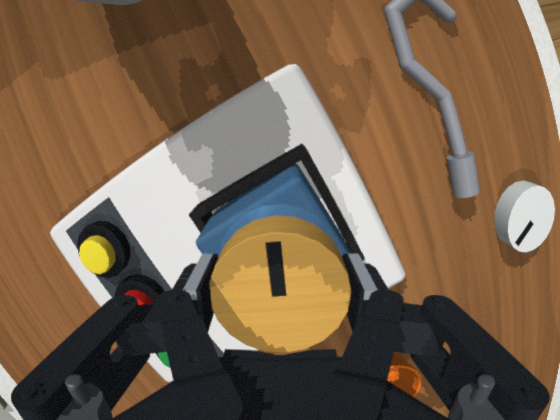

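The black line stays at the same angle to the jaws (from (274,243) to (279,295)), so the cap turned the full 65.6° without slipping, and the jar is still in its cradle. I'll add about 8° and lift slowly.

```bash
python3 -m jog '[[[0,0,0,0,0,-0.011,0.5],[0,0,0,0,0,-0.011,0.5],[0,0,0,0,0,0,0.5],[0,0,-0.03,0,0,0,0.5],[0,0,-0.03,0,0,0,0.5],[0,0,-0.03,0,0,0,0.5],[0,0,0,0,0,0,0.5]]]'
python3 - <<'E'
from h import *
s=telemetry.sense();print(s['tool_pos'],s['tcp_rot'],s['ft_force'],s['wrist_torque'],s['finger_gap'])
E
```

```text
time: 13.25
tool_pos: [651.8, 7.5, 89.1]
tcp_rot: [-180.0, -0.0, 73.4]
ft_force: [-0.2, 3.5, -1.7]
finger_gap: 57.8
[651.7654602    7.52331048  89.11289199] [-1.79971705e+02 -9.49846586e-04  7.34050604e+01] [-0.2245844   3.53927311 -1.68803068] [ 0.57970669 -0.00548811 -0.13806335] 57.77361058725025
```

```bash
python3 -m jog '[[[0,0,-0.06,0,0,0,0.5],[0,0,-0.06,0,0,0,0.5],[0,0,0,0,0,0,0.5]]]'
python3 -m jog '[[[0,0,-0.1,0,0,0,0.5],[0,0,-0.1,0,0,0,0.5],[0,0,-0.1,0,0,0,0.5],[0,0,-0.1,0,0,0,0.5],[0,0,-0.1,0,0,0,0.5],[0,0,-0.1,0,0,0,0.5],[0,0,0,0,0,0,0.5],[0,0,0,0,0,0,0.5],[0,0,0,0,0,0,0.5]]]'
python3 - <<'E'
from h import *
s=telemetry.sense();print(s['tool_pos'],s['tcp_rot'],s['ft_force'],s['wrist_torque'],s['finger_gap'])
im,d,K,T=grab('scene','s4');grab('top','t4');grab('wrist','w4')
a=cv2.resize(cv2.imread('pics/s4.png')[150:260,190:320],None,fx=3,fy=3,interpolation=cv2.INTER_CUBIC)
b=cv2.imread('pics/w4.png')
c=np.zeros((420,400,3),'u1');c[:330,:390]=a;cv2.imwrite('pics/m4.png',cv2.resize(np.hstack([c[:,:390],cv2.resize(b[:,80:480],(400,420))]),(790,420)))
P=pts(d,K,T);hsv=cv2.cvtColor(im,cv2.COLOR_RGB2HSV)
q=cv2.inRange(hsv,(12,120,120),(22,230,255));q[:160]=0;q[240:]=0;q[:,:215]=0;q[:,290:]=0
N,L,S,C=cv2.connectedComponentsWithStats(q);i=1+S[1:,4].argmax();p=P[(L==i)&(d>0)];print('brass z',S[i],np.percentile(p[:,2],[2,10,50,90,98]))
E
```

```text
time: 13.62
tool_pos: [652.0, 7.2, 95.8]
tcp_rot: [180.0, 0.0, 73.4]
ft_force: [-2.3, 2.7, -0.2]
finger_gap: 58.1
time: 14.75
tool_pos: [651.7, 7.5, 124.9]
tcp_rot: [-180.0, 0.0, 73.4]
ft_force: [0.8, -0.9, -1.4]
finger_gap: 58.2
[651.6980426    7.47530471 124.91788043] [-1.79964177e+02  6.58839347e-03  7.34067368e+01] [ 0.76114479 -0.89033562 -1.43186032] [-0.00617803  0.02202329 -0.00036755] 58.16638319653832
brass z [215 160  18  42 361] [-1.34273774 -0.22704856  1.75662259  3.80007865  4.64046152]
```

View pics/m4.png

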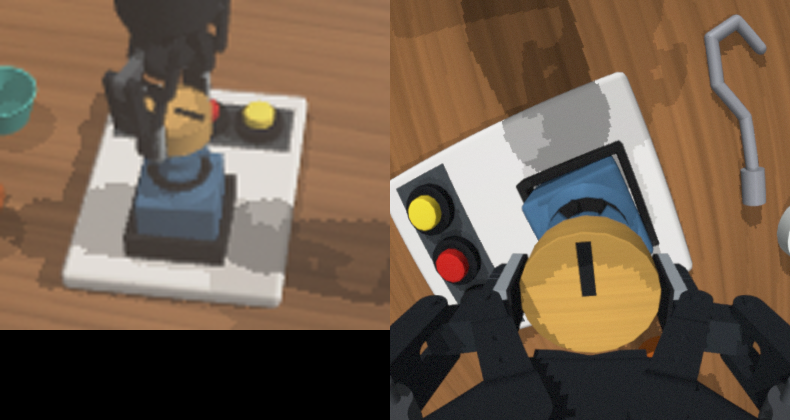

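The scene crop shows the jar seated in the cradle with the cap above its bare neck. I'll check the cap's height by depth.

```bash
python3 - <<'E'
from h import *
for t in('w3','w4'):
    z=np.load(t+'.npz');K,T,d=z['K'],z['T'],z['d']
    def p3(u,v):
        x,y=u-K[0,2],v-K[1,2];r=np.hypot(x,y);th=r/K[0,0];D=d[v,u]
        return T[:3,:3]@np.array([np.tan(th)*x/r*D,np.tan(th)*y/r*D,D])+T[:3,3]
    for u,v in((300,245),(300,320),(245,290),(325,290)): print(t,u,v,p3(u,v).round(1))
    if t=='w4': # jar body / shoulder
        for u,v in((236,225),(225,212),(300,210)): print('jar',z['im'][v,u],p3(u,v).round(1))
E
```

```text
w3 300 245 [669.2  25.7 115.4]
w3 300 320 [655.7  -6.3 116. ]
w3 245 290 [641.1  16.8 116. ]
w3 325 290 [670.7   3.  115.7]
w4 300 245 [665.8  26.1 153.3]
w4 300 320 [656.8  -7.1 154.7]
w4 245 290 [639.2  13.6 154.4]
w4 325 290 [670.4   4.3 154.6]
jar [ 75 115 150] [628.   20.1  82.3]
jar [ 78 117 154] [623.8  29.4  80.5]
jar [ 62  96 126] [668.4  24.4 103. ]
```

```bash
python3 -c "
from bench import job,telemetry
print(job.hand_in()); s=telemetry.sense(); print(s['time'],s['tool_pos'],s['finger_gap'])"
```

```text
the job is handed in; nothing more can be done
None
the job is handed in; nothing more can be done
```

The job is done and handed in at about 15 s of the 51 s allowed.

- **Keys:** I pressed the yellow key until it bottomed out (33 N) and let it come back up; the wrist picture later showed it up. I then pressed the red key until it bottomed out (26 N). I did not touch the green key.
- **Cap:** I gripped the brass cap at 80 N and turned it 73° anticlockwise. At 66° the black line had not shifted against the jaws, so the cap was not slipping. It came up with under 2 N of pull.
- **Final pose:** The cap is held level. Wrist-camera depth put the lift at about 38.5 mm, which leaves about 19.5 mm of air above the neck.
- **Jar:** In the final pictures it was still seated in its cradle. Its shoulder measured about 82 mm, against 84 mm expected.
- **Bystanders:** The arm never went near the jug, dough hook or moulds, but I did not measure their positions again.

**Failed or weak checks:**
- The last check of the cap's height from the scene camera failed because the colour mask picked up the table. The gap figure rests on wrist depth and the arm's own travel reading, which agree to about 0.5 mm.
- Wrist depth read about 1.7 mm high, so I used only the difference between two readings.
- I measured neither the collar angle nor the keys' travel directly.

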